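# Close the balance's draft shield and tare it through the touch-free sensor

## Task

Close the draft shield of the balance: with the fingertips behind the blue grip, gently push its sliding glass top door towards the front of the balance (the console side, nearest the robot) until it is fully shut. Then tare without contact: point down at the sensor puck with the green window, the fingertips a few centimetres over the middle of the window, stay there for at least two seconds, and draw the hand well away. Grip, lift and carry nothing, keep the hand away from above the red-windowed print sensor, do not touch either puck, and leave everything else where it stands.

Things in the scene. Friction and masses are not known exactly. Their poses are not given: they have to be found in the camera images.
- balance: White laboratory balance, fixed, 320 mm deep (its x) by 190 mm wide (its y). Origin: centre of its underside, on the bench; x points from its front (low grey console with screen, towards the robot) to its rear, z up. Glass weighing chamber from 56 mm in front of to 142 mm behind the origin, full width, its top rails 232 mm high. Round pan 90 mm across, its top 78 mm above the bench.
- top_door (a joint): Clear glass top door of the draft shield, sliding along the balance's x: 0 m = fully shut at its front stop, positive = open to the rear, at most 0.115; starts at 0.06 to 0.11. About 1.5 N of friction plus slight damping, no spring or latch, stays where left. Top of the pane 230 mm above the bench; behind the grip the pane is bare for 110 mm.
- grip_back (a point): Middle of the upright rear face of the blue grip moulded on the front part of the top door, moving with it; x points to the balance's rear (fingertips push here towards -x), z up. The grip is 110 mm long (y), 28 mm tall above the pane, and slopes down to the front over 52 mm. This point is 14 mm above the pane, 244 mm above the bench; with the door shut it is straight above the balance's origin.
- tare_sensor: White round wireless puck, 66 mm across at the foot, 28 mm high, black top with a round GREEN window 34 mm across: the touch-free tare sensor. Stands loose on the bench to one side of the balance (either side). Origin: centre of its underside, z up.
- tare_sensor_window (a point): Centre of the green window, on top of the tare sensor, 28 mm above the bench. It senses a hand held over it: tool point (between the finger pads) within 25 mm sideways of this point and 22 to 90 mm above it.
- print_sensor: The same puck, but with a RED window: the touch-free print sensor, on the other side of the balance. Must not be triggered or touched. Origin: centre of its underside.
- print_sensor_window (a point): Centre of the red window, on top of the print sensor, 28 mm above the bench.
- beaker: Small glass beaker, 42 mm across, 58 mm high, on the balance's pan inside the draft shield; stays there. Origin: centre of its underside.
- wash_bottle: White wash bottle with a red band and a thin bent spout (up to 65 mm out), 70 mm across, about 208 mm high; bystander. Origin: centre of its underside.
- amber_jar: Amber jar with black cap, 48 mm across, 85 mm high; bystander. Origin: centre of its underside.
- dropper_bottle: White dropper bottle with yellow cap, 30 mm across, 78 mm high; bystander. Origin: centre of its underside.
- flask: Glass volumetric flask with orange stopper, 70 mm across, 172 mm high; bystander. Origin: centre of its underside.
- spatula: Thin steel laboratory spatula with flat ends, 190 mm long, 10 mm wide, 4 mm thick, lying along its x on the bench; bystander. Origin: its middle, on the bench.
Things that resemble listed ones, but are neither listed nor needed, are in the scene too. Leave any orange or turquoise look-alike of the print_sensor alone.

How it is judged:
By the outcome, as a careful person would: the job done as asked, in the order asked, and still so for the second after the job is handed in, with the robot touching nothing.
It also fails if it takes over 51 s, if anything falls off the work surface, if the arm or the gripper's body presses on something with over 40 N, if the wrist force passes 120 N, or if a joint passes its speed limit or range.

## Robot

A 6-joint arm with a two-finger parallel gripper is mounted at the origin on the work surface. World frame = base frame: x ahead of the robot, y to its left, z up, the work surface at z = 0. Lengths are in m, angles in rad, forces in N, time in s.
With the tool pointing down it reaches from about 0.375 to 0.975 m from the base axis. Payload 3.8 kg.
Tool frame: the origin (TCP) lies between the finger pads, 19 mm behind the fingertips; this is the grasp point; z points along the fingers, y is the line along which they close (so a half turn about z gives the same grasp; the last joint's range is limited). The gripper opens to 88 mm and grips with 3 to 60 N. Pads are 18 mm wide; open, the fingers measure 123 mm over their backs; the gripper's body (75 mm by 187 mm) begins 45 mm behind the grasp point.
Start: joints at [1.226, 0.264, 1.604, -0, 1.274, -0.037], TCP at [0.204, 0.643, 0.257] pointing down, gripper open.
Joint ranges: [-2.63, 2.63], [-0.94, 2.18], [0.31, 2.57], [-1.31, 4.45], [0, 2.66], [-2.55, 2.55]. Speed limits (rad/s): [2.57, 2.57, 3.14, 3.14, 3.14, 3.14].

## Interface

Orientations are given as a 3x3 rotation matrix whose columns are the frame's x, y, z axes.
In Python, from workcell import manip gives the robot as it stands.
- The arm moves only by the tool jog_arm, never from a script. Its argument "moves" is a list of rows, each an object with "gripper": the opening, from 0 (shut) to 1 (fully open); "dp": the shift along the tool's x, y, z scaled (see below), a list of three; "turn": the turn about the tool's z scaled (see below). A call has 1 to 20 rows; each row shifts and turns the commanded pose from where the row before left it, along the tool's axes as they then stand; what a row does not reach is not made up. The controller multiplies each number of a shift by 50 mm and each number of a turn by 10 degrees. A row lasts 1/8 s, in which the tool goes at most 62.5 mm and 10.7 degrees, less where a joint would pass 70% of its speed; a pose out of reach is approached as far as the arm can. A call with a number of a shift or a turn outside -1 to 1 is refused whole. A call with a gripper value outside its range is refused whole. The fingers move at their own pace and stop on an object; "squeeze" is the grip in N (left out, the last holds). Time passes only in rows, so rows that do not move let the fingers close. It gives the time, the measured TCP pose, the force, the opening and the grip force at its end, in the units of the state.
- manip.observe(): the state, without advancing time (a new reading comes with each control period).
- manip.capture(name): name is "scene" or "top" or "wrist"; returns (picture, depth): 480x640x3 uint8, blue, green, red; 480x640 float32, m along the optical axis (not along the pixel's ray), 0 where there is no reading.
- manip.camera_params(name): a dict with "fovy" (degrees; the focal length in pixels is half the picture's height over the tangent of half this angle, whatever the lens; pixels are square), "cx", "cy" (the principal point, pixels), "dist" ([k1, k2, p1, p2, k3] as OpenCV has them; the pictures are not rectified), "cam_to_world" (4x4, takes a point from camera to world coordinates). Camera axes: x right, y up, looking along -z (the intrinsics and any distortion apply to the point x, -y, -z); pixel columns grow to the right and rows downward; lengths in m; the calibration is good to about 2 mm. A picture is of the moment at which its call begins: read the wrist's pose just before it. camera_params takes no time and is no camera call; for the wrist camera it gives the pose at the moment of the call.
- manip.hand_in(): hands the job in; it is judged then, once.
The state is a dict: "t": time; "joint_pos": joint angles; "dq": joint speeds; "joint_efforts": joint torques, N m; "tool_pos": TCP position; "tool_rot": TCP orientation; "ft_force": force on the tool from outside, world axes, zero at the start; "wrist_torque": the same for the moment, N m; "grip_width": finger opening in m; "grip_force": force on a finger pad.
Only numpy, scipy, OpenCV 4.12 (cv2) and the standard library are available. Lean on these libraries where they do the work, as an engineer would, in place of code of your own. Each camera call takes 0.05 s, during which the arm holds its last target. There are 200 camera calls.

## Working session

There is one attempt and no reset: what is moved stays moved. The work goes in short steps, Python scripts to look and compute and a tool call to move; the robot and the scene stay as the last step left them, time stands still between calls to the robot, and variables do not carry over. Pictures are saved under pics/ and viewed, at most 10 in all, crops included, and the job is handed in when it is done.

Besides the shell and the picture viewer there is one more tool, called after "Request:" by a JSON object that holds its "api" and its "payload". jog_arm: Moves the arm, as the interface text tells. Its arguments: {"type":"object","properties":{"moves":{"type":"array"},"squeeze":{"type":"number"}},"required":["moves"]}

```bash
mkdir -p pics
cat > h.py <<'E'
import numpy as np, cv2
from workcell import manip
def und(p,uv):
    f=240/np.tan(np.radians(p["fovy"])/2)
    K=np.array([[f,0,p["cx"]],[0,f,p["cy"]],[0,0,1]])
    n=cv2.undistortPoints(np.array(uv,float).reshape(-1,1,2),K,np.array(p["dist"],float)).reshape(-1,2)
    T=np.array(p["cam_to_world"])
    d=np.c_[n[:,0],-n[:,1],-np.ones(len(n))]@T[:3,:3].T
    return T[:3,3],d
def plane(p,uv,z):
    o,d=und(p,uv); return o+d*((z-o[2])/d[:,2])[:,None]
def atdepth(p,uv,dep):
    o,d=und(p,uv); return o+d*np.array(dep).reshape(-1,1)
def cross(p1,a,p2,b):
    o1,d1=und(p1,[a]);o2,d2=und(p2,[b]);d1=d1[0];d2=d2[0]
    s=np.linalg.lstsq(np.c_[d1,-d2],o2-o1,rcond=None)[0]
    A=o1+s[0]*d1;B=o2+s[1]*d2
    return (A+B)/2,np.linalg.norm(A-B)
E
python3 - <<'E'
from h import *
import pickle
D={}
for n in("scene","top"):
    im,d=manip.capture(n);cv2.imwrite(f"pics/{n}1.png",im);D[n]=(im,d,manip.camera_params(n))
    print(n,np.round(D[n][2]["cam_to_world"],2).tolist(),D[n][2]["dist"])
pickle.dump(D,open("d1.pkl","wb"))
print(manip.observe()["t"],np.round(manip.observe()["tool_rot"],3).tolist())
E
```

```text
scene [[0.66, -0.57, 0.49, 1.22], [0.75, 0.49, -0.44, -0.58], [0.01, 0.66, 0.75, 1.18], [0.0, 0.0, 0.0, 1.0]] [-0.14255982  0.          0.          0.          0.        ]
top [[0.03, 1.0, -0.06, 0.46], [-1.0, 0.03, 0.01, 0.02], [0.02, 0.06, 1.0, 1.53], [0.0, 0.0, 0.0, 1.0]] [-0.07363166  0.          0.          0.          0.        ]
0.1 [[-0.953, 0.303, -0.001], [0.303, 0.953, -0.002], [0.0, -0.002, -1.0]]
```

View pics/scene1.png

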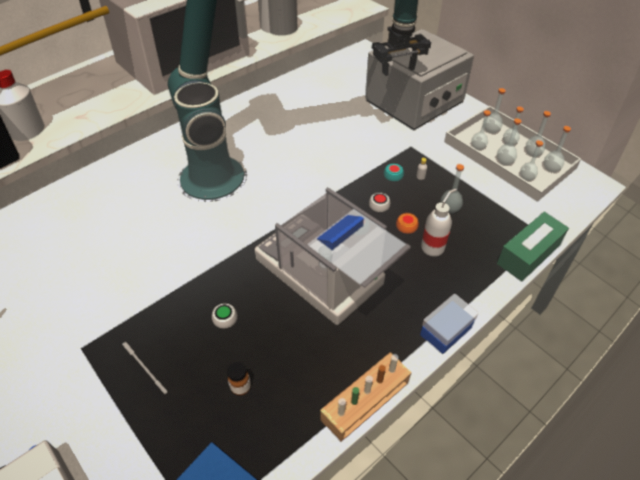

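View pics/top1.png

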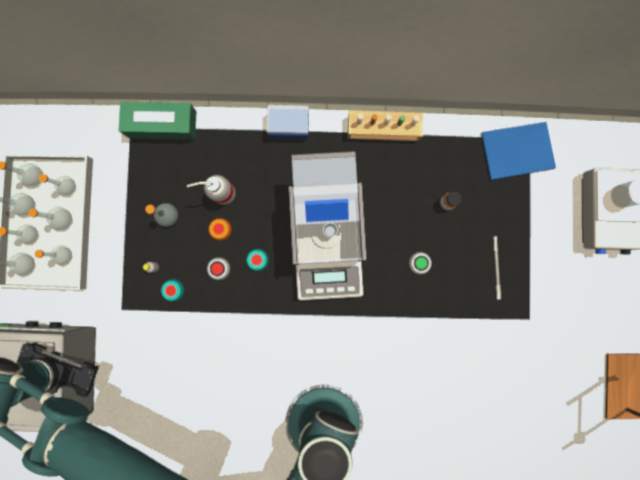

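Top view: the blue grip is at (327,210), with the door open to the rear (up in the picture). The pucks that could be confused in the top view:
- **(421,263):** green window on white. This is the tare sensor and the only green one; in the scene view it is at (224,315).
- **(218,268):** red on white, the print sensor.
- **(219,229):** orange look-alike.
- **(257,260) and (172,290):** turquoise look-alikes.

The wash bottle is at (218,188) and the flask at (165,214).

Run:
```python
from h import *
import pickle
D=pickle.load(open("d1.pkl","rb"))
def blobs(n,lo,hi,roi):
    im=D[n][0];m=cv2.inRange(cv2.cvtColor(im,cv2.COLOR_BGR2HSV),lo,hi)
    k=np.zeros_like(m);x0,y0,x1,y1=roi;k[y0:y1,x0:x1]=m[y0:y1,x0:x1]
    c=max(cv2.findContours(k,0,2)[0],key=cv2.contourArea);return c
def cen(c):
    M=cv2.moments(c);return M["m10"]/M["m00"],M["m01"]/M["m00"]
pt,ps=D["top"][2],D["scene"][2]
for name,lo,hi,rt,rs in(("green",(45,90,60),(75,255,255),(405,245,440,280),(205,295,245,335)),
  ("red",(0,0,0),(0,0,0),(205,255,230,280),(368,190,390,212))):
    cs=[]
    for n,r in(("top",rt),("scene",rs)):
        if name=="red":
            im=D[n][0];h=cv2.cvtColor(im,cv2.COLOR_BGR2HSV);h[...,0]=(h[...,0].astype(int)+20)%180
            m=cv2.inRange(h,(10,120,80),(30,255,255));k=np.zeros_like(m);k[r[1]:r[3],r[0]:r[2]]=m[r[1]:r[3],r[0]:r[2]]
            c=max(cv2.findContours(k,0,2)[0],key=cv2.contourArea)
        else: c=blobs(n,lo,hi,r)
        cs.append(cen(c));print(n,cs[-1],cv2.contourArea(c))
    print(name,cross(pt,cs[0],ps,cs[1]),plane(pt,[cs[0]],.028))
for n,r in(("top",(295,190,360,230)),("scene",(310,205,370,255))):
    p=D[n][2];c=blobs(n,(105,120,40),(130,255,255),r);b=cv2.boxPoints(cv2.minAreaRect(c))
    print(n,"grip",cv2.contourArea(c),b.round(1).tolist());print(plane(p,b,.258).round(4).tolist())
    print("depth",np.round([D[n][1][int(cen(c)[1]),int(cen(c)[0])]],4), atdepth(p,[cen(c)],[D[n][1][int(cen(c)[1]),int(cen(c)[0])]]).round(4))
# wash/flask tops
print("wash",plane(pt,[(212,184)],.2),"flask",plane(pt,[(151,209)],.17))
a=cv2.resize(D["top"][0][170:310,190:450],(780,420),interpolation=cv2.INTER_CUBIC);cv2.imwrite("pics/c1.png",a)
```

```text
top (420.8341307814992, 262.64912280701753) 104.5
scene (223.01666666666668, 311.6166666666667) 120.0
green (array([ 0.4844806 , -0.27770023,  0.02726596]), np.float64(0.0013673504218412083)) [[ 0.48485513 -0.27698031  0.028     ]]
top (216.83102918586786, 268.21044546851) 108.5
scene (379.7418546365915, 198.03508771929822) 66.5
red (array([0.45257411, 0.32591001, 0.02719823]), np.float64(0.0005836849846441626)) [[0.45276791 0.32597301 0.028     ]]
top grip 785.5 [[304.79998779296875, 201.10000610351562], [346.8999938964844, 198.6999969482422], [348.0, 218.8000030517578], [306.0, 221.10000610351562]]
[[0.628, 0.0645, 0.258], [0.6368, -0.0412, 0.258], [0.5862, -0.0452, 0.258], [0.5774, 0.0603, 0.258]]
depth [1.2863] [[0.6085 0.0093 0.2473]]
scene grip 542.5 [[317.8999938964844, 237.6999969482422], [354.20001220703125, 208.39999389648438], [364.29998779296875, 220.89999389648438], [328.0, 250.1999969482422]]
[[0.6062, -0.0584, 0.258], [0.5919, 0.0701, 0.258], [0.638, 0.0597, 0.258], [0.6498, -0.0657, 0.258]]
depth [1.2554] [[0.6139 0.0039 0.2464]]
wash [[0.67463801 0.31263226 0.2       ]] flask [[0.6076333  0.48193803 0.17      ]]
```

View pics/c1.png

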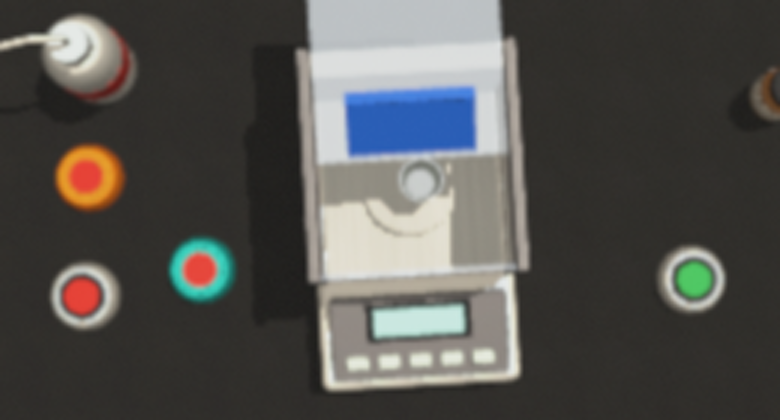

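Request:
{"api": "jog_arm", "payload": {"moves": [{"gripper":0,"dp":[0,0,-1],"turn":-0.75},{"gripper":0,"dp":[0,0,-1],"turn":-0.75},{"gripper":0,"dp":[0,0,-1],"turn":-0.74},{"gripper":0,"dp":[-0.9,-0.4,0],"turn":0},{"gripper":0,"dp":[-0.9,-0.4,0],"turn":0},{"gripper":0,"dp":[-0.9,-0.4,0],"turn":0},{"gripper":0,"dp":[-0.9,-0.4,0],"turn":0},{"gripper":0,"dp":[-0.9,-0.4,0],"turn":0},{"gripper":0,"dp":[-0.9,-0.4,0],"turn":0},{"gripper":0,"dp":[-0.9,-0.4,0],"turn":0},{"gripper":0,"dp":[-0.9,-0.4,0],"turn":0},{"gripper":0,"dp":[-0.9,-0.4,0],"turn":0},{"gripper":0,"dp":[0,0,0],"turn":0}]}}

```text
t: 1.72
tool_pos: [0.6263, 0.495, 0.4046]
tool_rot: [[-0.997, -0.079, -0.002], [-0.079, 0.997, -0.003], [0.002, -0.002, -1.0]]
ft_force: [-0.8, 0.3, -0.4]
grip_width: 0.0006
grip_force: 0.0
```

Request:
{"api": "jog_arm", "payload": {"moves": [{"gripper":0,"dp":[0,-0.97,0],"turn":0},{"gripper":0,"dp":[0,-0.97,0],"turn":0},{"gripper":0,"dp":[0,-0.97,0],"turn":0},{"gripper":0,"dp":[0,-0.97,0],"turn":0},{"gripper":0,"dp":[0,-0.97,0],"turn":0},{"gripper":0,"dp":[0,-0.97,0],"turn":0},{"gripper":0,"dp":[0,-0.97,0],"turn":0},{"gripper":0,"dp":[0,-0.97,0],"turn":0},{"gripper":0,"dp":[0,-0.97,0],"turn":0},{"gripper":0,"dp":[0,-0.97,0],"turn":0},{"gripper":0,"dp":[0,0,0],"turn":0},{"gripper":0,"dp":[0,0,0],"turn":0}]}}

```text
t: 3.22
tool_pos: [0.6628, 0.0153, 0.4073]
tool_rot: [[-0.997, -0.083, -0.001], [-0.083, 0.997, 0.001], [0.0, 0.001, -1.0]]
ft_force: [-0.1, 0.3, 0.3]
grip_width: 0.0007
grip_force: 0.0
```

Run:
```python
from h import *
import pickle
p=manip.camera_params("wrist");im,d=manip.capture("wrist")
pickle.dump((im,d,p),open("w1.pkl","wb"));cv2.imwrite("pics/w1.png",im)
print(np.round(p["cam_to_world"],3).tolist(),p["dist"])
m=cv2.inRange(cv2.cvtColor(im,cv2.COLOR_BGR2HSV),(105,120,40),(130,255,255))
c=max(cv2.findContours(m,0,2)[0],key=cv2.contourArea);b=cv2.boxPoints(cv2.minAreaRect(c))
print(b.round(1).tolist(),plane(p,b,.258).round(4).tolist())
```

```text
[[-0.083, -0.958, -0.274, 0.593], [0.997, -0.08, -0.024, 0.009], [0.001, -0.275, 0.961, 0.534], [0.0, 0.0, 0.0, 1.0]] [-0.00937079  0.          0.          0.          0.        ]
[[234.0, 102.0], [395.0, 102.0], [395.0, 179.0], [234.0, 179.0]] [[0.5887, -0.0444, 0.258], [0.58, 0.0594, 0.258], [0.6296, 0.0662, 0.258], [0.6387, -0.0429, 0.258]]
```

View pics/w1.png

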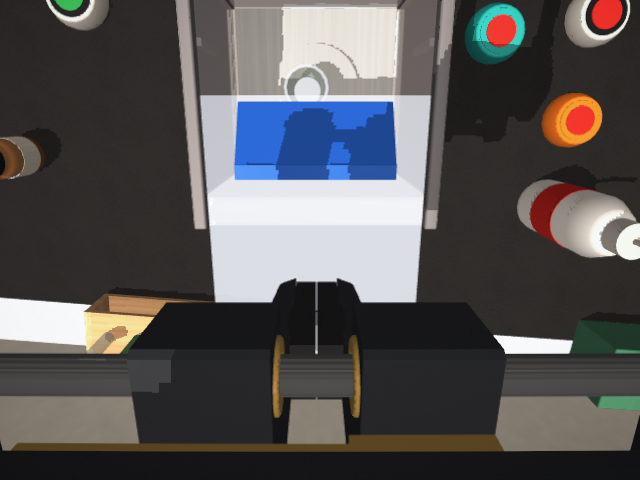

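The grip is square to the image. Its bright upright rear face spans rows 165–179, from (235,179) to (397,179), and the rails end at row 228. The hand is aligned, so I'll get the rear-face position and the shut position from the rail ends.

Run:
```python
from h import *
import pickle
im,d,p=pickle.load(open("w1.pkl","rb"))
D=pickle.load(open("d1.pkl","rb"));pt,ps=D["top"][2],D["scene"][2]
print("top edge",plane(p,[(235,164.5),(397,164.5)],.258).round(4).tolist())
print("bottom edge",plane(p,[(235,179.5),(397,179.5)],.230).round(4).tolist())
print("depths",d[150,316],d[172,316],atdepth(p,[(316,160),(316,166),(316,172),(316,178),(316,210)],d[[160,166,172,178,210],316]).round(4).tolist())
re=plane(p,[(200,228),(431,228)],.232);print("rails",re.round(4).tolist())
x=np.array([.9965,.083,0]);print("origin~",(re.mean(0)-.142*x).round(4))
print("front rail top",plane(pt,[(295,263.3),(365,259.3)],.232).round(4).tolist())
# grip corner height by two views: top rear-left etc
m=cv2.inRange(cv2.cvtColor(im,cv2.COLOR_BGR2HSV),(105,120,40),(130,255,255));print("rear-left corner",cross(pt,(304.8,201.1),p,(397,164.5)),"rear-right",cross(pt,(346.9,198.7),p,(235,164.5)))
```

```text
top edge [[0.6288, -0.0426, 0.258], [0.6197, 0.0662, 0.258]]
bottom edge [[0.6437, -0.0474, 0.23], [0.6336, 0.0736, 0.23]]
depths 0.2789003 0.27681556 [[0.6216, 0.0116, 0.2553], [0.6256, 0.0119, 0.2558], [0.6295, 0.0123, 0.257], [0.6334, 0.0126, 0.2578], [0.6621, 0.015, 0.2295]]
rails [[0.6831, -0.0728, 0.232], [0.6683, 0.1044, 0.232]]
origin~ [0.5342 0.004  0.232 ]
front rail top [[0.4713, 0.0859, 0.232], [0.4861, -0.0924, 0.232]]
rear-left corner (array([0.62165916, 0.06324724, 0.27642663]), np.float64(0.00756849194465255)) rear-right (array([ 0.6307765 , -0.04007536,  0.27338019]), np.float64(0.007855970867275675))
```

Request:
{"api": "jog_arm", "payload": {"moves": [{"gripper":0,"dp":[0,0,0.7],"turn":0},{"gripper":0,"dp":[0,0,0.7],"turn":0},{"gripper":0,"dp":[0,0,0.7],"turn":0},{"gripper":0,"dp":[0,0,0.4],"turn":0},{"gripper":0,"dp":[0,0,0.4],"turn":0},{"gripper":0,"dp":[0,0,0],"turn":0},{"gripper":0,"dp":[0,0,0],"turn":0},{"gripper":0,"dp":[0,0,0],"turn":0}]}}

```text
t: 4.28
tool_pos: [0.6642, 0.0141, 0.2642]
tool_rot: [[-0.997, -0.083, 0.003], [-0.083, 0.997, -0.0], [-0.003, -0.0, -1.0]]
ft_force: [0.1, -0.9, -0.1]
grip_width: 0.0003
grip_force: 0.0
```

Request:
{"api": "jog_arm", "payload": {"moves": [{"gripper":0,"dp":[0.1,0,0.06],"turn":0},{"gripper":0,"dp":[0.1,0,0],"turn":0},{"gripper":0,"dp":[0.1,0,0],"turn":0},{"gripper":0,"dp":[0.1,0,0],"turn":0},{"gripper":0,"dp":[0.1,0,0],"turn":0},{"gripper":0,"dp":[0.1,0,0],"turn":0},{"gripper":0,"dp":[0.1,0,0],"turn":0},{"gripper":0,"dp":[0.1,0,0],"turn":0},{"gripper":0,"dp":[0.1,0,0],"turn":0},{"gripper":0,"dp":[0.1,0,0],"turn":0}]}}

```text
t: 5.52
tool_pos: [0.6132, 0.01, 0.2595]
tool_rot: [[-0.997, -0.083, 0.0], [-0.083, 0.997, -0.0], [-0.0, -0.0, -1.0]]
ft_force: [1.5, -0.9, -0.1]
grip_width: 0.0006
grip_force: 0.9
```

Contact is made at about 1.5 N, so the door is sliding with the push.

Request:
{"api": "jog_arm", "payload": {"moves": [{"gripper":0,"dp":[0.1,0,0],"turn":0},{"gripper":0,"dp":[0.1,0,0],"turn":0},{"gripper":0,"dp":[0.1,0,0],"turn":0},{"gripper":0,"dp":[0.1,0,0],"turn":0},{"gripper":0,"dp":[0.1,0,0],"turn":0},{"gripper":0,"dp":[0.1,0,0],"turn":0},{"gripper":0,"dp":[0.1,0,0],"turn":0},{"gripper":0,"dp":[0.1,0,0],"turn":0},{"gripper":0,"dp":[0.1,0,0],"turn":0},{"gripper":0,"dp":[0.1,0,0],"turn":0},{"gripper":0,"dp":[0.06,0,0],"turn":0},{"gripper":0,"dp":[0,0,0],"turn":0}]}}

```text
t: 7.02
tool_pos: [0.5601, 0.0058, 0.2593]
tool_rot: [[-0.997, -0.083, -0.001], [-0.083, 0.997, 0.0], [0.001, 0.0, -1.0]]
ft_force: [-0.3, 0.3, -0.1]
grip_width: 0.0003
grip_force: 0.0
```

Request:
{"api": "jog_arm", "payload": {"moves": [{"gripper":0,"dp":[0.05,0,0],"turn":0},{"gripper":0,"dp":[0.05,0,0],"turn":0},{"gripper":0,"dp":[0.05,0,0],"turn":0},{"gripper":0,"dp":[0.05,0,0],"turn":0},{"gripper":0,"dp":[0.04,0,0],"turn":0}]}}

```text
t: 7.65
tool_pos: [0.5485, 0.0048, 0.2593]
tool_rot: [[-0.997, -0.083, -0.0], [-0.083, 0.997, 0.0], [0.0, 0.0, -1.0]]
ft_force: [0.9, 0.4, -0.8]
grip_width: 0.0006
grip_force: 0.8
```

Request:
{"api": "jog_arm", "payload": {"moves": [{"gripper":0,"dp":[0.04,0,0],"turn":0},{"gripper":0,"dp":[0.04,0,0],"turn":0},{"gripper":0,"dp":[0.04,0,0],"turn":0}]}}

```text
t: 8.02
tool_pos: [0.5458, 0.0045, 0.2596]
tool_rot: [[-0.997, -0.083, 0.008], [-0.083, 0.997, 0.001], [-0.008, 0.0, -1.0]]
ft_force: [16.4, 2.5, -8.5]
grip_width: 0.0004
grip_force: 7.8
```

Request:
{"api": "jog_arm", "payload": {"moves": [{"gripper":0,"dp":[-0.2,0,0],"turn":0},{"gripper":0,"dp":[-0.3,0,0],"turn":0},{"gripper":0,"dp":[0,0,0],"turn":0},{"gripper":0,"dp":[0,0,-0.7],"turn":0},{"gripper":0,"dp":[0,0,-0.7],"turn":0},{"gripper":0,"dp":[0,0,-0.7],"turn":0},{"gripper":0,"dp":[0,-0.8,0],"turn":0},{"gripper":0,"dp":[0,-0.8,0],"turn":0},{"gripper":0,"dp":[0.4,-0.8,0],"turn":0},{"gripper":0,"dp":[0.4,-0.8,0],"turn":0},{"gripper":0,"dp":[0.4,-0.8,0],"turn":0},{"gripper":0,"dp":[0.4,-0.8,0],"turn":0},{"gripper":0,"dp":[0.4,-0.7,0],"turn":0},{"gripper":0,"dp":[0,0,0],"turn":0},{"gripper":0,"dp":[0,0,0],"turn":0}]}}

```text
t: 9.9
tool_pos: [0.4908, -0.2758, 0.3643]
tool_rot: [[-0.997, -0.083, -0.0], [-0.083, 0.997, 0.001], [0.0, 0.001, -1.0]]
ft_force: [0.5, -0.2, 0.1]
grip_width: 0.0007
grip_force: 0.0
```

Run:
```python
from h import *
s=manip.observe();print(s["tool_pos"])
p=manip.camera_params("wrist");w,d=manip.capture("wrist")
m=cv2.inRange(cv2.cvtColor(w,cv2.COLOR_BGR2HSV),(45,90,60),(75,255,255))
c=max(cv2.findContours(m,0,2)[0],key=cv2.contourArea);M=cv2.moments(c);u=(M["m10"]/M["m00"],M["m01"]/M["m00"])
q=plane(p,[u],.028)[0];print("window",u,cv2.contourArea(c),q,"tool delta /50mm",(np.array(s["tool_rot"]).T@(q-s["tool_pos"])/.05).round(2))
pt=manip.camera_params("top");im,_=manip.capture("top")
k=np.zeros(im.shape[:2],np.uint8);k[180:260,290:365]=cv2.inRange(cv2.cvtColor(im,cv2.COLOR_BGR2HSV),(105,120,40),(130,255,255))[180:260,290:365]
c=max(cv2.findContours(k,0,2)[0],key=cv2.contourArea);print(plane(pt,cv2.boxPoints(cv2.minAreaRect(c)),.258).round(4).tolist())
cv2.imwrite("pics/c2.png",np.vstack([cv2.resize(im[170:310,190:450],(520,280)),cv2.resize(w,(520,300))]))
```

```text
[ 0.49078028 -0.27582135  0.36434188]
window (315.2975517890772, 173.89618644067798) 708.0 [ 0.48447047 -0.2772838   0.028     ] tool delta /50mm [ 0.13 -0.02  6.73]
[[0.5291, 0.0557, 0.258], [0.5377, -0.0488, 0.258], [0.4894, -0.0526, 0.258], [0.4809, 0.0517, 0.258]]
```

View pics/c2.png

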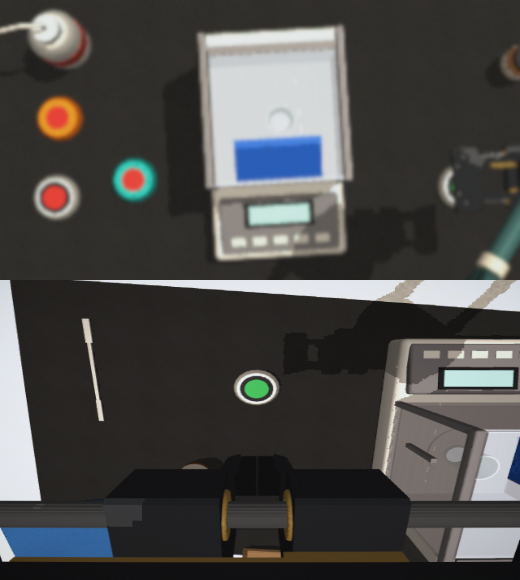

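The upper half shows the door shut: the grip is now at (278,157) with its rear face over the origin, and the pane is flush with the front rail. The lower half shows the green window at (257,389), which matches the earlier measurement. Next I'll descend to about 55 mm over it.

Request:
{"api": "jog_arm", "payload": {"moves": [{"gripper":0,"dp":[0.13,-0.02,0.7],"turn":0},{"gripper":0,"dp":[0,0,0.8],"turn":0},{"gripper":0,"dp":[0,0,0.8],"turn":0},{"gripper":0,"dp":[0,0,0.8],"turn":0},{"gripper":0,"dp":[0,0,0.8],"turn":0},{"gripper":0,"dp":[0,0,0.7],"turn":0},{"gripper":0,"dp":[0,0,0.5],"turn":0},{"gripper":0,"dp":[0,0,0.3],"turn":0},{"gripper":0,"dp":[0,0,0.2],"turn":0},{"gripper":0,"dp":[0,0,0],"turn":0},{"gripper":0,"dp":[0,0,0],"turn":0}]}}

```text
t: 11.38
tool_pos: [0.4853, -0.2781, 0.0855]
tool_rot: [[-0.997, -0.083, 0.002], [-0.083, 0.997, -0.001], [-0.002, -0.001, -1.0]]
ft_force: [0.6, -0.3, 0.2]
grip_width: 0.0004
grip_force: 0.0
```

Request:
{"api": "jog_arm", "payload": {"moves": [{"gripper":0,"dp":[0,0,0],"turn":0},{"gripper":0,"dp":[0,0,0],"turn":0},{"gripper":0,"dp":[0,0,0],"turn":0},{"gripper":0,"dp":[0,0,0],"turn":0},{"gripper":0,"dp":[0,0,0],"turn":0},{"gripper":0,"dp":[0,0,0],"turn":0},{"gripper":0,"dp":[0,0,0],"turn":0},{"gripper":0,"dp":[0,0,0],"turn":0},{"gripper":0,"dp":[0,0,0],"turn":0},{"gripper":0,"dp":[0,0,0],"turn":0},{"gripper":0,"dp":[0,0,0],"turn":0},{"gripper":0,"dp":[0,0,0],"turn":0},{"gripper":0,"dp":[0,0,0],"turn":0},{"gripper":0,"dp":[0,0,0],"turn":0},{"gripper":0,"dp":[0,0,0],"turn":0},{"gripper":0,"dp":[0,0,0],"turn":0},{"gripper":0,"dp":[0,0,0],"turn":0},{"gripper":0,"dp":[0,0,0],"turn":0},{"gripper":0,"dp":[0,0,0],"turn":0},{"gripper":0,"dp":[0,0,0],"turn":0}]}}

```text
t: 13.88
tool_pos: [0.4845, -0.2777, 0.0844]
tool_rot: [[-0.997, -0.083, -0.0], [-0.083, 0.997, -0.0], [0.0, -0.0, -1.0]]
ft_force: [-0.2, -0.4, -0.3]
grip_width: 0.0005
grip_force: 0.0
```

Request:
{"api": "jog_arm", "payload": {"moves": [{"gripper":0,"dp":[0,0,0],"turn":0},{"gripper":0,"dp":[0,0,0],"turn":0},{"gripper":0,"dp":[0,0,0],"turn":0},{"gripper":0,"dp":[0,0,0],"turn":0},{"gripper":0,"dp":[0,0,-0.8],"turn":0},{"gripper":0,"dp":[0,0,-0.9],"turn":0},{"gripper":0,"dp":[0,0,-0.9],"turn":0},{"gripper":0,"dp":[0,0,-0.9],"turn":0},{"gripper":0,"dp":[0,0,-0.9],"turn":0},{"gripper":0,"dp":[0,0,-0.9],"turn":0},{"gripper":0,"dp":[0,-0.8,0],"turn":0},{"gripper":0,"dp":[0,-0.8,0],"turn":0},{"gripper":0,"dp":[0,-0.8,0],"turn":0},{"gripper":0,"dp":[0,-0.8,0],"turn":0},{"gripper":0,"dp":[0,0,0],"turn":0},{"gripper":0,"dp":[0,0,0],"turn":0},{"gripper":0,"dp":[0,0,0],"turn":0}]}}

```text
t: 16.0
tool_pos: [0.4979, -0.436, 0.3496]
tool_rot: [[-0.996, -0.084, 0.0], [-0.084, 0.996, 0.0], [-0.0, 0.0, -1.0]]
ft_force: [-0.1, 0.3, 0.5]
grip_width: 0.0007
grip_force: 0.0
```

Run:
```python
from h import *
p=manip.camera_params("scene");pt=manip.camera_params("top")
s,_=manip.capture("scene");im,_=manip.capture("top")
for n,q,i,r in(("green s",p,s,(195,285,255,345)),("green t",pt,im,(400,240,445,285))):
    k=np.zeros(i.shape[:2],np.uint8);a=slice(r[1],r[3]),slice(r[0],r[2])
    k[a]=cv2.inRange(cv2.cvtColor(i,cv2.COLOR_BGR2HSV),(45,90,60),(75,255,255))[a]
    M=cv2.moments(k,True)
    if M["m00"]: print(n,plane(q,[(M["m10"]/M["m00"],M["m01"]/M["m00"])],.028))
cv2.imwrite("pics/s3.png",s)
```

```text
green s [[ 0.48447893 -0.27841552  0.028     ]]
green t [[ 0.48483505 -0.2769619   0.028     ]]
```

View pics/s3.png

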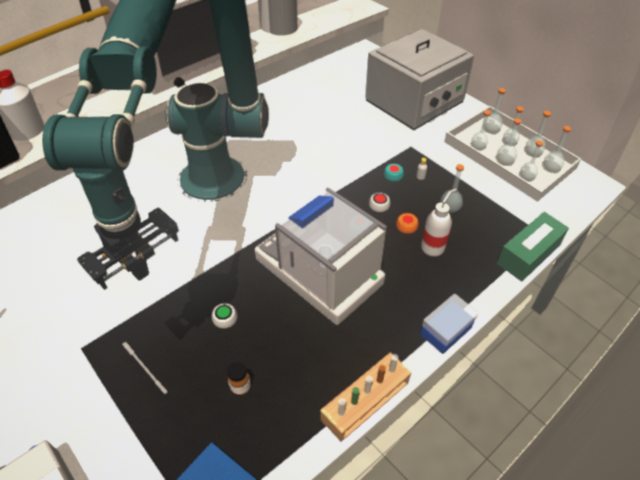

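The door is shut, with the grip at (312,210) by the front rail. The green puck at (224,315) hasn't moved, nothing else has either, and the hand is clear at (130,245).

```bash
python3 -c "
from workcell import manip
print(manip.hand_in())"
```

```text
the job is handed in; nothing more can be done
None
```

The top door was pushed fully shut (about 16 N at the stop), the hand was held about 56 mm over the green tare window for about 3 s and drawn well away, and the job was handed in at about 16 s with nothing else moved.

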